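# Lock the filter hatch of a bench air-filter unit

## Task

With the fingertips only, press the springy filter hatch on top of the white air-filter unit fully down and, keeping it down, turn the slotted grey dial a quarter turn clockwise (seen from above) until it stops and the hatch is locked and stays down by itself; then draw the fingers clear. Do not pinch or lift anything: the hatch must not be swung up, and the bottle, tube rack and beaker around the unit must be left where they stand.

Things in the scene. Friction and masses are not known exactly. Their poses are not given: they have to be found in the camera images.
- unit: White steel bench air-filter unit, 280 (x) by 240 (y) by 106 mm high, fixed. Origin: centre of its underside, at bench height; x points to its rear (away from the louvred front), y to its left, z up. On top: a grey hatch, 220 by 234 by 10 mm, hinged along y at unit x = +85, z = 102 mm. The dial's axis is at unit x = -60 mm, y = 0.
- slot (a point): On the dial's axis, on the floor of its finger slot. Grey plastic dial, 91 mm across; the dark-floored slot crosses its whole diameter, 34 mm wide, 16 mm deep. Frame turns with the dial: y along the slot, x across, z up. Hatch fully down: slot floor 116 mm above the bench, dial top 132; at the start about 12 mm higher, tilted 5 degrees.
- dial (a joint): Turn of the dial in rad: 0 = slot crosswise (along the unit's y); grows clockwise seen from above to a hard stop at 1.6 (slot front to rear). Starts at 0 to 0.35. Friction 0.1 N m; stays where left, but fingers pressing on the slot floor drag it along. From about 1.1 on, its cam tongue under the hatch passes below a keeper bar and locks, if the hatch is then within 0.015 of fully down.
- hatch (a joint): Opening of the hatch in rad about its rear edge: 0 = fully down on a hard stop, positive = front edge up. Springs hold it at about 0.08 (within 0.02) when not locked; 5 to 8 N straight down on the slot floor, 145 mm in front of the hinge, brings it to 0. Let go, it springs up again unless locked; locked it rests at about 0.01 to 0.02.
- hatch_front (a point): Middle of the hatch's front edge, upper face, 225 mm in front of the hinge. If the dial is turned with the hatch up, the cam tongue lies on top of the keeper and the hatch cannot go down until the dial is turned back below 1.0 rad.
- reagent_bottle: Bystander, loose: amber bottle with a black cap, 64 mm across, 150 mm tall, upright, beside the unit. Origin: centre of its underside.
- tube_rack: Bystander, loose: white tube rack, 110 by 80 by 45 mm, with tubes reaching 74 mm, beside the unit. Origin: centre of its underside.
- beaker: Bystander, loose: glass beaker, 68 mm across, 85 mm tall, beside the unit, towards its rear. Origin: centre of its underside.
- collar (a point): Centre of the aluminium collar's top, on the dial's axis: a ring fixed on the hatch round the dial, outer diameter 108 mm, inner 94 mm, 20 mm high. Its top is level with the dial's, so only the slot can be entered, and it closes the slot's two ends.

How it is judged (in metres and radians):
On the way, in this order (a step that is already met when the one before it is completed fails the run):
1. the hatch is pressed down while the dial is still unlocked (value of joint hatch below 0.03 rad and value of joint dial below 1.1 rad), for 0.05 s.
2. the dial is turned home with the hatch down (value of joint hatch below 0.04 rad and value of joint dial above 1.3 rad), for 0.1 s.
At the end, for the whole second after the job is handed in: The dial is turned to its stop (joint above 1.3 rad) and, let go, the hatch stays down on its lock (opening below 0.04 rad); bottle, rack and beaker are within 20 mm of where they stood (all of step 2 and distance of each of reagent_bottle, tube_rack, beaker from where it was at the start of the episode below 0.02 m); the robot touches nothing.
It fails at once if the hatch is swung up (value of joint hatch above 0.2 rad).
It fails at once if a bystander is moved, lifted or knocked over (distance of any of reagent_bottle, tube_rack, beaker from where it was at the start of the episode above 0.02 m or angle between any of reagent_bottle, beaker's own z axis and vertical above 0.35 rad).
It also fails if it takes over 40 s, if anything falls off the work surface, if the arm or the gripper's body presses on something with over 40 N, if the wrist force passes 120 N, or if a joint passes its speed limit or range.

## Robot

A 6-joint arm with a two-finger parallel gripper is mounted at the origin on the work surface. World frame = base frame: x ahead of the robot, y to its left, z up, the work surface at z = 0. Lengths are in mm, angles in rad, forces in N, time in s.
With the tool pointing down it reaches from about 350 to 975 mm from the base axis. Payload 7.1 kg.
Tool frame: the origin (TCP) lies midway between the tips of the shut fingers; the grasp point (between the pads) lies 19 mm behind it; z points along the fingers, x is the direction in which the jaws open and shut, and the axes are right-handed (so a half turn about z gives the same grasp; the last joint's range is limited). The gripper opens to 88 mm and grips with 3 to 60 N. Pads are 20 mm wide; open, the fingers measure 115 mm over their backs; the gripper's body (75 mm by 178 mm) begins 61 mm behind the grasp point.
Start: joints at [-1.334, 0.423, 1.63, -0, 1.089, -0.019], TCP at [158.156, -604.642, 222.675] pointing down, gripper open.
Joint ranges: [-3, 3], [-0.9, 2.11], [0.09, 2.58], [-1.31, 4.45], [0.11, 2.69], [-2.54, 2.54]. Speed limits (rad/s): [2.39, 2.39, 3.01, 3.14, 3.14, 3.14].

## Interface

Orientations are given as a rotation vector (axis times angle).
In Python, from workcell import telemetry, imaging, ticket gives the robot as it stands.
- The arm moves only by the tool jog_arm, never from a script. Its arguments are lists of equal length, an entry for each row: "travel": the shift along the world's x, y, z in units of 400 mm (1.0 is 400 mm), a list of three; "dr": the turn, a rotation vector about the world's x, y, z in units of 90 degrees (1.0 is 90 degrees), a list of three. In form: {"travel": [[tx, ty, tz], ...], "dr": [[wx, wy, wz], ...]}. A call has exactly 10 rows; each row is the pose to reach, as a shift and turn from the pose measured when the call began; what a row does not reach only later rows make up. A row lasts 1/10 s, in which the tool goes at most 50 mm and 8.59 degrees, less where a joint would pass 70% of its speed; a pose out of reach is approached as far as the arm can. A call with a number of a shift or a turn outside -1 to 1 is refused whole. A call with a gripper value outside its range is refused whole. "hand" is the opening, from -1 (shut) to 1 (fully open), set as the call begins (left out, the last holds). The fingers move at their own pace and stop on an object; the grip force is fixed at half the most. Time passes only in rows, so rows that repeat a pose let the fingers close, or fill a call up. It gives the time, the measured TCP pose, the force and the opening at its end, in the units of the state.
- telemetry.get_obs(): the state, without advancing time (a new reading comes with each control period).
- imaging.get_image(name): name is "side" or "top"; returns a dict with "pixels" (420x560x3 uint8, red, green, blue), "range_z" (420x560 float32, mm along the optical axis (not along the pixel's ray), 0 where there is no reading), "fx", "fy", "cx", "cy" (pixels), "k1" (the pictures are not rectified: a ray, as slopes to the right and down, at radius r is drawn at 1 + k1 r^2 times it, then the intrinsics apply), "extrinsics" (4x4, takes a point from world to camera coordinates). Camera axes: x right, y down, z forward; pixel columns grow to the right and rows downward; lengths in mm; the calibration is good to about 2 mm. A picture is of the moment at which its call begins.
- ticket.close_job(): hands the job in, once; it reports no verdict.
The state is a dict: "t": time; "qpos": joint angles; "qvel": joint speeds; "joint_torque": joint torques, N m; "ee_pos": TCP position; "orientation": TCP orientation; "ft_force": force on the tool from outside, world axes, zero at the start; "moment": the same for the moment, N m; "width": finger opening in mm.
Only numpy, scipy, OpenCV 4.12 (cv2) and the standard library are available. Lean on these libraries where they do the work, as an engineer would, in place of code of your own. Each camera call takes 0.05 s, during which the arm holds its last target. There are 200 camera calls.

## Working session

There is one attempt and no reset: what is moved stays moved. The work goes in short steps, Python scripts to look and compute and a tool call to move; the robot and the scene stay as the last step left them, time stands still between calls to the robot, and variables do not carry over. Pictures are saved under pics/ and viewed, about 8 in all and at most 12, crops included, and the job is handed in when it is done.

Besides the shell and the picture viewer there is one more tool, called after ">>>" by a JSON object that holds its "method" and its "body". jog_arm: Moves the arm, as the interface text tells. Its arguments: {"type":"object","properties":{"travel":{"type":"array"},"dr":{"type":"array"},"hand":{"type":"number"}},"required":["travel","dr"]}

```bash
mkdir -p pics; cat > h.py <<'E'
import numpy as np, cv2
from workcell import telemetry, imaging, ticket
def grab(n,name=None):
    d=imaging.get_image(n)
    if name: cv2.imwrite(f'pics/{name}.png',d['pixels'][:,:,::-1])
    return d
def K(d): return np.array([[d['fx'],0,d['cx']],[0,d['fy'],d['cy']],[0,0,1.]]),np.array([d['k1'],0,0,0,0.])
def rays(d,uv):
    k,D=K(d); p=cv2.undistortPoints(np.float64(uv).reshape(-1,1,2),k,D).reshape(-1,2)
    E=np.array(d['extrinsics']); R,t=E[:3,:3],E[:3,3]
    return -R.T@t,np.c_[p,np.ones(len(p))]@R
def onplane(d,uv,z):
    o,r=rays(d,uv); return o+r*((z-o[2])/r[:,2])[:,None]
def bydepth(d,uv):
    o,r=rays(d,uv); uv=np.int32(uv).reshape(-1,2); return o+r*d['range_z'][uv[:,1],uv[:,0]][:,None]
E
python3 - <<'E'
from h import *
s=telemetry.get_obs(); print(s)
for n in('top','side'):
    d=grab(n,n+'0'); o,_=rays(d,[[280,210]]); print(n,o,d['fx'],d['k1'])
a=cv2.imread('pics/top0.png');b=cv2.imread('pics/side0.png')
E
```

```text
{'t': 0.0, 'qpos': array([-1.33398900e+00,  4.23810759e-01,  1.63068210e+00, -1.39797787e-05,
        1.08860902e+00, -1.90014721e-02]), 'qvel': array([-8.96763742e-05, -1.19094072e-03,  5.58287159e-04, -1.50814652e-03,
        2.06025656e-03,  4.40642227e-04]), 'joint_torque': array([ 1.07590087e-03, -5.44625866e+01, -2.73662120e+01,  6.44524419e-02,
        2.28602701e-02, -1.43509806e-04]), 'ee_pos': array([ 158.03253841, -604.116957  ,  221.92358687]), 'orientation': array([-2.48591895e+00,  1.91935734e+00,  1.86022458e-03]), 'ft_force': array([0.1667935 , 0.77809923, 0.20385906]), 'moment': array([-0.00782492, -0.02503881,  0.01283705]), 'width': 87.5751521498105}
top [ 428.6747533    24.37068979 1092.43990963] 467.27599184474474 0.006588579862146447
side [ 359.32314504 -815.13012194 1031.57784438] 507.7246023161708 -0.05729519830333611
```

View pics/top0.png

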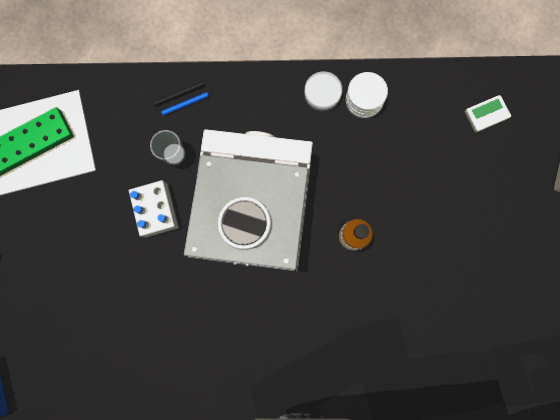

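View pics/side0.png

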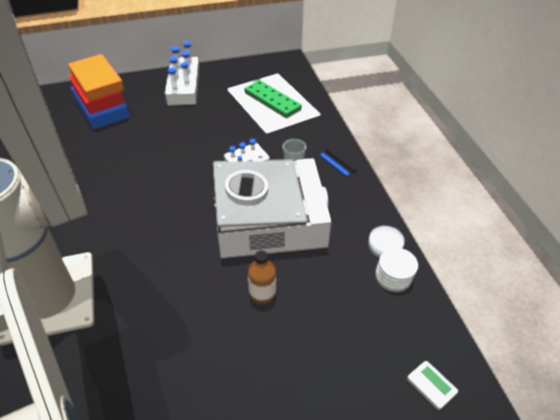

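The top view shows the unit with the collar ring at about (245,223). Its dark slot runs slightly down to the right. The bottle is at (357,235), the rack at (153,208) and the beaker at (166,146). In the side view the ring is at about (246,187).

```bash
cat > m.py <<'E'
from h import *
def measure(d,zt,zf,c=(245,223),save=None):
    p=d['pixels'];x0,y0=c[0]-32,c[1]-32
    g=cv2.cvtColor(p,cv2.COLOR_RGB2GRAY)[y0:y0+64,x0:x0+64]
    br=(g>215).astype(np.uint8)
    cs=max(cv2.findContours(br,0,1)[0],key=cv2.contourArea)
    e=cv2.fitEllipse(cv2.convexHull(cs)); print('ring ellipse',np.round(e[0],1)+[x0,y0],np.round(e[1],1))
    C=onplane(d,[np.array(e[0])+[x0,y0]],zt)[0]
    th=np.linspace(0,6.28,24);pe=cv2.ellipse2Poly(tuple(map(int,map(round,e[0]))),tuple(int(v/2) for v in e[1]),int(e[2]),0,360,15)
    W=onplane(d,pe+[x0,y0],zt); print('centre',C.round(1),'diam',(2*np.linalg.norm(W-C,axis=1).mean()).round(1))
    yy,xx=np.mgrid[:64,:64]; ins=np.hypot(xx-e[0][0],yy-e[0][1])<min(e[1])/2*.80
    dk=((g<75)&ins).astype(np.uint8)
    cd=max(cv2.findContours(dk,0,1)[0],key=cv2.contourArea)
    q=onplane(d,np.argwhere(cv2.drawContours(np.zeros_like(dk),[cd],-1,1,-1))[:,::-1]+[x0,y0],zf)[:,:2]
    m=q.mean(0);w,v=np.linalg.eigh(np.cov((q-m).T));a=v[:,1]*np.sign(v[1,1])
    print('slot centroid',m.round(1),'len/wid',np.sqrt(12*w[::-1]).round(1),'dir',a.round(3),'yaw of slot from +y (ccw deg)',np.degrees(np.arctan2(-a[0],a[1])).round(1))
    if save: cv2.imwrite(save,cv2.resize(p[y0-50:y0+114,x0-50:x0+114,::-1],None,fx=3.5,fy=3.5))
    return C,a
E
python3 - <<'E'
from m import *
d=grab('top'); measure(d,144,128,save='pics/crop1.png')
# hatch corners front edge, unit yaw: white/grey mask vs dark bench
g=cv2.cvtColor(d['pixels'],cv2.COLOR_RGB2GRAY); m=(g>90).astype(np.uint8); m[:120]=0;m[:,:183]=0;m[:,320:]=0;m[280:]=0
r=cv2.minAreaRect(max(cv2.findContours(m,0,1)[0],key=cv2.contourArea)); b=cv2.boxPoints(r); print(b.round(1)); print(onplane(d,b,112).round(0))
u=np.array([[245,203],[225,240],[245,223],[200,230],[280,250],[240,150],[357,228],[166,135]]); print(bydepth(d,u).round(0))
E
```

```text
ring ellipse [243.3 222.3] [50.8 51.9]
centre [530.  117.6 144. ] diam 102.1
slot centroid [531.9 119.1] len/wid [82.8 31.1] dir [0.317 0.948] yaw of slot from +y (ccw deg) -18.5
[[182.8 257.1]
 [201.  123. ]
 [314.  138.3]
 [295.9 272.4]]
[[461. 247. 112.]
 [752. 215. 112.]
 [715. -31. 112.]
 [428.  11. 112.]]
[[ 570.  115.  142.]
 [ 494.  155.  145.]
 [ 530.  116.  126.]
 [ 516.  209.  127.]
 [ 474.   43.  125.]
 [ 692.  130.  105.]
 [ 516. -113.  149.]
 [ 742.  305.   58.]]
```

View pics/crop1.png

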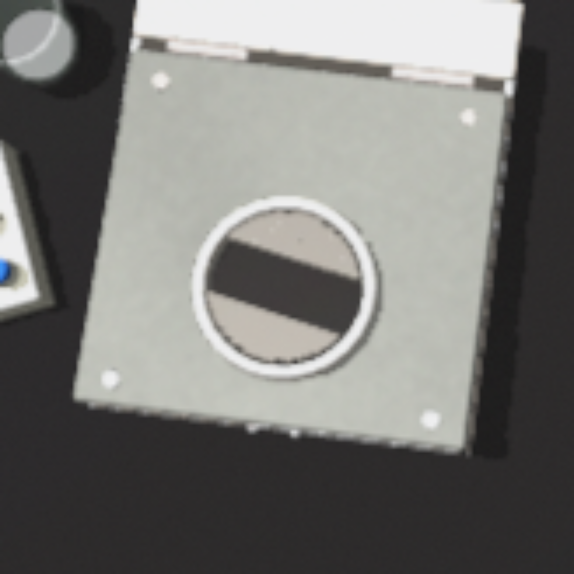

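>>> {"method": "jog_arm", "body": {"travel": [[0.046,0.09,0],[0.092,0.18,0],[0.138,0.27,0],[0.184,0.36,0],[0.23,0.45,0],[0.276,0.54,0],[0.322,0.63,0],[0.368,0.72,0],[0.414,0.81,0],[0.46,0.9,0]], "dr": [[0,0,0.08],[0,0,0.16],[0,0,0.24],[0,0,0.32],[0,0,0.4],[0,0,0.48],[0,0,0.56],[0,0,0.64],[0,0,0.72],[0,0,0.8]], "hand": 0.08}}

```text
t: 1.15
ee_pos: [342.4, -242.7, 222.1]
orientation: [3.14, -0.084, -0.002]
ft_force: [1.0, 0.6, 0.3]
width: 47.2
```

```bash
cat > st.py <<'E'
from h import *
from scipy.spatial.transform import Rotation as R
def st(T=(529,116,200),yaw=71.5):
    s=telemetry.get_obs(); M=R.from_rotvec(s['orientation']).as_matrix(); y=np.degrees(np.arctan2(M[1,0],M[0,0]))
    print('t',round(s['t'],2),'pos',s['ee_pos'].round(1),'yaw',y.round(1),'z',M[:,2].round(3),'F',s['ft_force'].round(1),'M',s['moment'].round(2),'w',s['width'].__round__(1),'q6',s['qpos'][5].round(2))
    print('to go units',((np.array(T)-s['ee_pos'])/400).round(3),'dyaw',((yaw-y)/90).round(3))
if __name__=='__main__': st()
E
python3 st.py
```

```text
t 1.15 pos [ 342.4 -242.7  222.1] yaw -3.1 z [-0.001  0.    -1.   ] F [1.  0.6 0.3] M [-0.06 -0.16  0.02] w 47.2 q6 -0.59
to go units [ 0.466  0.897 -0.055] dyaw 0.829
```

>>> {"method": "jog_arm", "body": {"travel": [[0.047,0.09,0],[0.094,0.18,0],[0.141,0.27,0],[0.188,0.36,0],[0.235,0.45,0],[0.282,0.54,0],[0.328,0.63,0],[0.374,0.72,0],[0.42,0.81,0],[0.466,0.897,0]], "dr": [[0,0,0.083],[0,0,0.166],[0,0,0.249],[0,0,0.332],[0,0,0.415],[0,0,0.498],[0,0,0.581],[0,0,0.664],[0,0,0.747],[0,0,0.829]]}}

```text
t: 2.15
ee_pos: [529.2, 117.8, 222.0]
orientation: [2.543, 1.844, -0.002]
ft_force: [1.0, -1.1, -0.1]
width: 47.4
```

>>> {"method": "jog_arm", "body": {"travel": [[0,0,-0.03],[0,0,-0.06],[0,0,-0.08],[0,0,-0.1],[0,0,-0.12],[0,0,-0.14],[0,0,-0.14],[0,0,-0.14],[0,0,-0.14],[0,0,-0.14]], "dr": [[0,0,0],[0,0,0],[0,0,0],[0,0,0],[0,0,0],[0,0,0],[0,0,0],[0,0,0],[0,0,0],[0,0,0]]}}

```text
t: 3.15
ee_pos: [529.5, 117.9, 166.4]
orientation: [2.543, 1.843, -0.0]
ft_force: [-0.3, -0.4, -0.1]
width: 47.7
```

```bash
python3 - <<'E'
from st import *
st((529,116,135))
out=[]
for n,c in(('top',(245,223)),('side',(246,187))):
    p=grab(n)['pixels'][c[1]-45:c[1]+45,c[0]-50:c[0]+50,::-1]; out.append(cv2.resize(p,None,fx=4,fy=4,interpolation=cv2.INTER_CUBIC))
cv2.imwrite('pics/c2.png',np.hstack(out))
E
```

```text
t 3.15 pos [529.5 117.9 166.4] yaw 71.9 z [ 0.    -0.001 -1.   ] F [-0.3 -0.4 -0.1] M [ 0.   -0.14  0.01] w 47.7 q6 -1.06
to go units [-0.001 -0.005 -0.078] dyaw -0.004
```

View pics/c2.png

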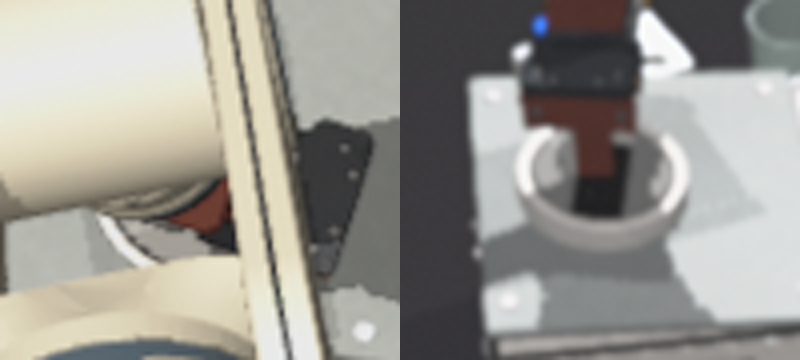

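Left half (top camera) is mostly hidden by the arm. In the right half (side camera) the near finger stands over the dark slot, at about (597,160), and lines up with it. I'm moving down into the slot, just short of its floor.

>>> {"method": "jog_arm", "body": {"travel": [[0,-0.004,-0.01],[0,-0.004,-0.02],[0,-0.004,-0.03],[0,-0.004,-0.04],[0,-0.004,-0.05],[0,-0.004,-0.06],[0,-0.004,-0.07],[0,-0.004,-0.08],[0,-0.004,-0.084],[0,-0.004,-0.084]], "dr": [[0,0,0],[0,0,0],[0,0,0],[0,0,0],[0,0,0],[0,0,0],[0,0,0],[0,0,0],[0,0,0],[0,0,0]]}}

```text
t: 4.25
ee_pos: [529.2, 116.3, 132.4]
orientation: [2.543, 1.844, -0.002]
ft_force: [-0.5, -0.2, -0.1]
width: 47.4
```

```bash
python3 - <<'E'
from st import *
st((529,116,115))
p=grab('side')['pixels'][187-60:187+60,246-65:246+95,::-1]
cv2.imwrite('pics/c3.png',cv2.resize(p,None,fx=4,fy=4,interpolation=cv2.INTER_CUBIC))
E
```

```text
t 4.25 pos [529.2 116.3 132.4] yaw 71.9 z [-0.    -0.001 -1.   ] F [-0.5 -0.2 -0.1] M [ 0.03 -0.11 -0.  ] w 47.4 q6 -1.06
to go units [-0.    -0.001 -0.043] dyaw -0.004
```

View pics/c3.png

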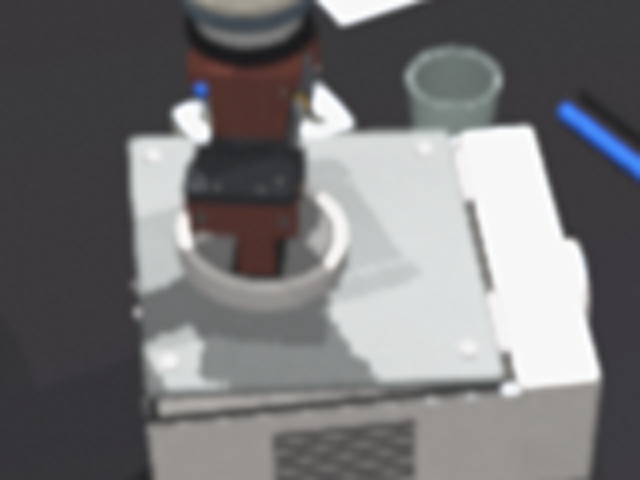

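The near finger is inside the ring at about (260,272) with no contact force. The hatch is still slightly up, and the gap shows at its front edge. Pressing now.

>>> {"method": "jog_arm", "body": {"travel": [[0,0,-0.006],[0,0,-0.012],[0,0,-0.018],[0,0,-0.024],[0,0,-0.03],[0,0,-0.035],[0,0,-0.038],[0,0,-0.04],[0,0,-0.04],[0,0,-0.04]], "dr": [[0,0,0],[0,0,0],[0,0,0],[0,0,0],[0,0,0],[0,0,0],[0,0,0],[0,0,0],[0,0,0],[0,0,0]]}}

```text
t: 5.3
ee_pos: [528.7, 116.3, 116.6]
orientation: [2.543, 1.844, -0.003]
ft_force: [-4.4, 0.3, 6.0]
width: 47.4
```

```bash
python3 - <<'E'
from st import *
st((529,116,115))
p=grab('side')['pixels'][187-60:187+60,246-65:246+95,::-1]
cv2.imwrite('pics/c4.png',cv2.resize(p,None,fx=4,fy=4,interpolation=cv2.INTER_CUBIC))
E
```

```text
t 5.3 pos [528.7 116.3 116.6] yaw 71.9 z [-0.001 -0.001 -1.   ] F [-4.4  0.3  6. ] M [0.23 0.65 0.03] w 47.4 q6 -1.06
to go units [ 0.001 -0.001 -0.004] dyaw -0.004
```

View pics/c4.png

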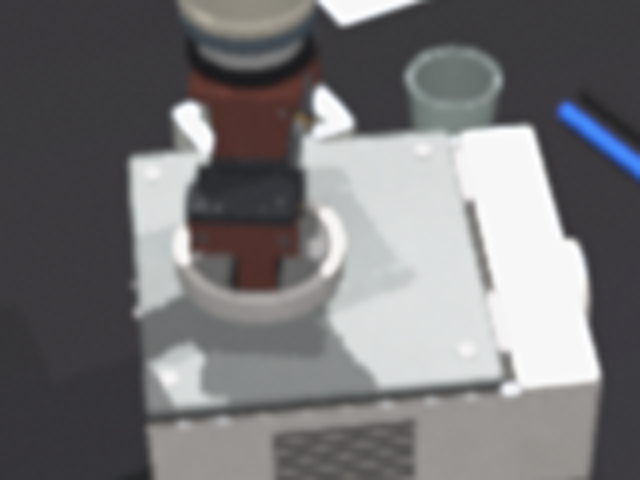

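Hatch is down: the front gap at (150,400) has closed, with Fz 6 N at z 116.6. Now I'll press slightly more and start the clockwise turn.

>>> {"method": "jog_arm", "body": {"travel": [[-0.001,0,-0.001],[-0.002,0,-0.002],[-0.002,0,-0.002],[-0.002,0,-0.002],[-0.002,0,-0.002],[-0.002,0,-0.002],[-0.002,0,-0.002],[-0.002,0,-0.002],[-0.002,0,-0.002],[-0.002,0,-0.002]], "dr": [[0,0,0],[0,0,0],[0,0,-0.02],[0,0,-0.05],[0,0,-0.08],[0,0,-0.12],[0,0,-0.16],[0,0,-0.2],[0,0,-0.22],[0,0,-0.22]]}}

```text
t: 6.35
ee_pos: [528.4, 116.1, 116.3]
orientation: [2.822, 1.378, -0.001]
ft_force: [-3.6, -1.3, 7.6]
width: 47.5
```

```bash
python3 st.py
```

```text
t 6.35 pos [528.4 116.1 116.3] yaw 52.1 z [-0.    -0.001 -1.   ] F [-3.6 -1.3  7.6] M [-0.17  0.38 -0.02] w 47.5 q6 -0.71
to go units [ 0.001 -0.     0.209] dyaw 0.216
```

>>> {"method": "jog_arm", "body": {"travel": [[0,0,-0.002],[0,0,-0.003],[0,0,-0.003],[0,0,-0.003],[0,0,-0.003],[0,0,-0.003],[0,0,-0.003],[0,0,-0.003],[0,0,-0.003],[0,0,-0.003]], "dr": [[0,0,-0.01],[0,0,-0.05],[0,0,-0.1],[0,0,-0.15],[0,0,-0.2],[0,0,-0.25],[0,0,-0.3],[0,0,-0.34],[0,0,-0.36],[0,0,-0.36]]}}

```text
t: 7.35
ee_pos: [527.9, 115.8, 116.1]
orientation: [3.095, 0.535, -0.003]
ft_force: [-8.0, -2.0, 15.5]
width: 47.5
```

```bash
python3 st.py
```

```text
t 7.35 pos [527.9 115.8 116.1] yaw 19.6 z [-0.002 -0.001 -1.   ] F [-8.  -2.  15.5] M [-0.27  1.36 -0.07] w 47.5 q6 -0.15
to go units [0.003 0.001 0.21 ] dyaw 0.576
```

>>> {"method": "jog_arm", "body": {"travel": [[-0.001,0,0],[-0.002,0,-0.001],[-0.002,0,-0.001],[-0.002,0,-0.001],[-0.002,0,-0.001],[-0.002,0,-0.001],[-0.002,0,-0.001],[-0.002,0,-0.001],[-0.002,0,-0.001],[-0.002,0,-0.001]], "dr": [[0,0,-0.01],[0,0,-0.05],[0,0,-0.1],[0,0,-0.15],[0,0,-0.2],[0,0,-0.25],[0,0,-0.29],[0,0,-0.32],[0,0,-0.33],[0,0,-0.33]]}}

```text
t: 8.35
ee_pos: [527.9, 115.6, 116.3]
orientation: [3.129, -0.276, -0.0]
ft_force: [-1.5, -1.3, 6.8]
width: 47.6
```

```bash
python3 - <<'E'
from st import *
st((529,116,115),-20)
p=grab('side')['pixels'][187-60:187+60,246-65:246+95,::-1]
cv2.imwrite('pics/c5.png',cv2.resize(p,None,fx=4,fy=4,interpolation=cv2.INTER_CUBIC))
E
```

```text
t 8.35 pos [527.9 115.6 116.3] yaw -10.1 z [-0. -0. -1.] F [-1.5 -1.3  6.8] M [-0.3   0.26 -0.01] w 47.6 q6 0.37
to go units [ 0.003  0.001 -0.003] dyaw -0.11
```

View pics/c5.png

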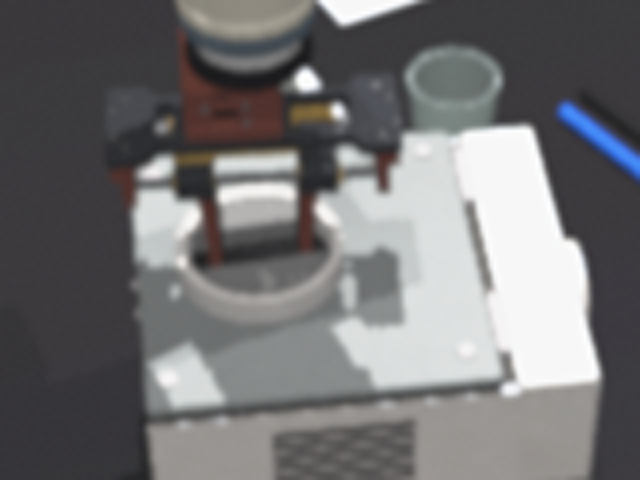

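Both fingers, at about (212,262) and (305,248), stand in the slot, which now runs nearly front to rear. The hatch front is flush. I'll turn on to the stop.

>>> {"method": "jog_arm", "body": {"travel": [[0,0,-0.001],[0,0,-0.002],[0,0,-0.002],[0,0,-0.002],[0,0,-0.002],[0,0,-0.002],[0,0,-0.002],[0,0,-0.002],[0,0,-0.002],[0,0,-0.002]], "dr": [[0,0,-0.01],[0,0,-0.03],[0,0,-0.05],[0,0,-0.07],[0,0,-0.09],[0,0,-0.11],[0,0,-0.12],[0,0,-0.13],[0,0,-0.13],[0,0,-0.13]]}}

```text
t: 9.4
ee_pos: [528.9, 116.6, 116.3]
orientation: [-3.085, 0.588, -0.003]
ft_force: [-2.6, 6.2, 7.4]
width: 47.3
```

```bash
python3 - <<'E'
from st import *
st((529,116,115),-20)
p=grab('side')['pixels'][187-40:187+40,246-55:246+55,::-1]
cv2.imwrite('pics/c6.png',cv2.resize(p,None,fx=6,fy=6,interpolation=cv2.INTER_CUBIC))
E
```

```text
t 9.4 pos [528.9 116.6 116.3] yaw -21.6 z [ 0.002  0.001 -1.   ] F [-2.6  6.2  7.4] M [1.1  0.51 1.38] w 47.3 q6 0.57
to go units [ 0.    -0.002 -0.003] dyaw 0.017
```

View pics/c6.png

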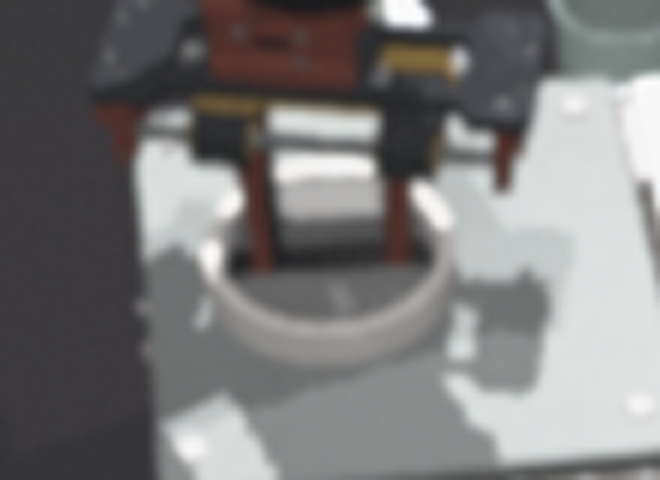

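Mz has risen to 1.4 N·m against the 0.1 N·m friction, so the dial is at its stop. In the picture the slot runs front to rear. I'll ease the pressure, back the yaw off a little and lift out.

>>> {"method": "jog_arm", "body": {"travel": [[0,0,0.002],[0,0,0.006],[0,0,0.008],[0,0,0.01],[0,0,0.012],[0,0,0.016],[0,0,0.022],[0,0,0.03],[0,0,0.04],[0,0,0.05]], "dr": [[0,0,0.01],[0,0,0.03],[0,0,0.05],[0,0,0.07],[0,0,0.08],[0,0,0.08],[0,0,0.08],[0,0,0.08],[0,0,0.08],[0,0,0.08]]}}

```text
t: 10.45
ee_pos: [529.0, 116.6, 136.7]
orientation: [-3.116, 0.393, -0.003]
ft_force: [0.6, -0.6, 0.1]
width: 47.3
```

>>> {"method": "jog_arm", "body": {"travel": [[0,0,0.03],[0,0,0.07],[0,0,0.12],[0,0,0.18],[0,0,0.24],[0,-0.1,0.28],[0,-0.2,0.28],[0,-0.3,0.28],[0,-0.4,0.28],[0,-0.5,0.28]], "dr": [[0,0,0],[0,0,0],[0,0,0],[0,0,0],[0,0,0],[0,0,0],[0,0,0],[0,0,0],[0,0,0],[0,0,0]]}}

```text
t: 11.45
ee_pos: [528.9, -84.9, 249.9]
orientation: [-3.116, 0.393, -0.005]
ft_force: [0.2, -0.1, 0.6]
width: 47.4
```

>>> {"method": "jog_arm", "body": {"travel": [[0,-0.1,0],[0,-0.2,0],[0,-0.3,0],[0,-0.4,0],[-0.05,-0.5,0],[-0.1,-0.6,0],[-0.15,-0.7,0],[-0.15,-0.7,0],[-0.15,-0.7,0],[-0.15,-0.7,0]], "dr": [[0,0,0],[0,0,0],[0,0,0],[0,0,0],[0,0,0],[0,0,0],[0,0,0],[0,0,0],[0,0,0],[0,0,0]]}}

```text
t: 12.45
ee_pos: [469.3, -364.0, 250.4]
orientation: [-3.116, 0.392, -0.006]
ft_force: [0.5, -0.2, -0.1]
width: 47.3
```

```bash
python3 - <<'E'
from m import *
from st import st
st()
d=grab('top','top9'); measure(d,133,117)
u=np.array([[200,230],[280,250],[357,228],[166,135]]); print(bydepth(d,u).round(0))
a=cv2.imread('pics/top0.png')[100:280,110:390];b=cv2.imread('pics/top9.png')[100:280,110:390]
cv2.imwrite('pics/c7.png',cv2.resize(np.vstack([a,b]),None,fx=1.6,fy=1.6))
E
```

```text
t 12.45 pos [ 469.3 -364.   250.4] yaw -14.3 z [ 0.004  0.001 -1.   ] F [ 0.5 -0.2 -0.1] M [-0.03 -0.07 -0.01] w 47.3 q6 -0.43
to go units [ 0.149  1.2   -0.126] dyaw 0.954
ring ellipse [243.5 223.8] [50.8 51.8]
centre [528.1 118.2 133. ] diam 103.2
slot centroid [529.6 119.3] len/wid [83.8 31.2] dir [-0.988  0.157] yaw of slot from +y (ccw deg) 81.0
[[ 518.  212.  114.]
 [ 475.   43.  115.]
 [ 516. -113.  148.]
 [ 742.  305.   58.]]
```

View pics/c7.png

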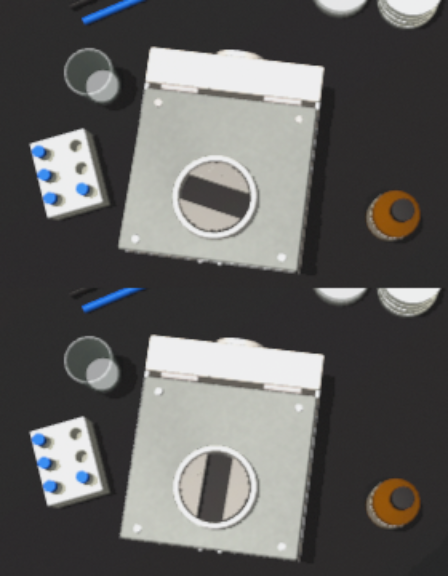

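The picture shows the start above and the end below. The slot now runs front to rear and the bottle, rack and beaker have not moved. Slot yaw is −99°, which matches the stop, and the hatch stays down with the fingers clear.

```bash
python3 -c "
from workcell import ticket; print(ticket.close_job())"
```

```text
the job is handed in; nothing more can be done
None
```

The hatch is pressed down and locked, and the job is handed in; the hand-in reported no verdict. I put the spread fingertips (about 47 mm apart) into the slot and pressed the hatch to its hard stop at about 116 mm. Keeping it down, I turned the dial clockwise until the moment rose to 1.4 N·m at the stop, then eased off, backed off a little and lifted clear.

**Last checks from the top camera:**
- **Dial:** the slot turned about 80° to −99°. Given the unit's yaw of about −7°, that is roughly 1.6 rad, the hard stop.
- **Hatch:** it stays down by itself, about 10–13 mm lower than at the start at the two points measured.
- **Bystanders:** the bottle and beaker read the same as at the start to within about 1 mm. The rack I compared only by eye, and it looks unmoved.
- **Arm:** it stands clear with a force reading of about 0.5 N or less, at 12.5 s of the 40 s allowed.

No check failed. The fitted ring centre differed by about 1–2 mm from the one I read off the picture, which was within the slot's play. The ring also measured 102–103 mm across against 108 mm given, which I put down to the brightness mask trimming its edge.

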